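# Let the take-up roller back one notch

## Robot

A 7-joint arm with a two-finger parallel gripper is mounted at the origin on the work surface. World frame = base frame: x ahead of the robot, y to its left, z up, the work surface at z = 0. Lengths are in m, angles in rad, forces in N, time in s.
With the tool pointing down it reaches from about 0.425 to 0.875 m from the base axis. Payload 9.9 kg.
Tool frame: the origin (TCP) lies at the very end of the fingers, on their centre line; the grasp point (between the pads) lies 19 mm behind it; z points along the fingers, y is the direction in which the jaws open and shut (so a half turn about z gives the same grasp; the last joint's range is limited). The gripper opens to 85 mm and grips with 20 to 120 N. Pads are 22 mm wide; open, the fingers measure 114 mm over their backs; the gripper's body (76 mm by 85 mm) begins 54 mm behind the grasp point. The pads swing forward as they close: fully open they stand 13 mm farther back than shut.
Start: joints at [-1.31, 0.576, 0.025, 1.437, -0.015, 1.129, -0.057], TCP at [0.228, 0.635, 0.231] pointing down, gripper open.
Joint ranges: [-2.76, 2.76], [-0.34, 2.15], [-1.52, 1.57], [0.19, 2.46], [-1.09, 4.23], [0.17, 1.99], [-2.82, 2.82]. Speed limits (rad/s): [2.22, 2.22, 3.01, 3.01, 3.14, 3.14, 3.14].

## Interface

Orientations are given as a rotation vector (axis times angle).
In Python, from bench import observe, snapshot, camera_info, finish_job gives the robot as it stands.
- The arm moves only by the tool drive_tool, never from a script. Its argument "targets" is a list of rows, each a list of 5 numbers: the opening, from 0 (shut) to 1 (fully open), then the shift along the tool's x, y, z in mm, then the turn about the tool's z in rad. In form: [[fingers, dx, dy, dz, yaw], ...]. A call has 1 to 8 rows; each row is the pose to reach, as a shift and turn from the pose commanded when the call began, along the tool's axes at that moment; what a row does not reach only later rows make up. A row lasts 1/12 s, in which the tool goes at most 41.7 mm and 7.16 degrees, less where a joint would pass 70% of its speed; a pose out of reach is approached as far as the arm can. A call with a gripper value outside its range is refused whole. The fingers move at their own pace and stop on an object; "force" is the grip in N (left out, the last holds). Time passes only in rows, so rows that repeat a pose let the fingers close. It gives the time, the measured TCP pose, the force and the opening at its end, in the units of the state.
- observe(): the state, without advancing time (a new reading comes with each control period).
- snapshot(name): name is "side" or "top" or "wrist"; returns the picture (400x640x3 uint8, blue, green, red); there is no depth.
- camera_info(name): a dict with "fx", "fy", "cx", "cy" (pixels), "cam_to_world" (4x4, takes a point from camera to world coordinates). Camera axes: x right, y up, looking along -z (the intrinsics and any distortion apply to the point x, -y, -z); pixel columns grow to the right and rows downward; lengths in m; the calibration is good to about 2 mm. A picture is of the moment at which its call begins: read the wrist's pose just before it. camera_info takes no time and is no camera call; for the wrist camera it gives the pose at the moment of the call.
- finish_job(): hands the job in, once; it reports no verdict.
The state is a dict: "t": time; "q": joint angles; "qd": joint speeds; "joint_efforts": joint torques, N m; "eef_pos": TCP position; "ee_rot": TCP orientation; "wrist_force": force on the tool from outside, world axes, zero at the start; "ft_torque": the same for the moment, N m; "finger_gap": opening from 0.0 (shut) to 1.0 (fully open).
Only numpy, scipy, OpenCV 4.12 (cv2) and the standard library are available. Lean on these libraries where they do the work, as an engineer would, in place of code of your own. Each camera call takes 0.05 s, during which the arm holds its last target.

## Task

Let the take-up winch back by exactly one notch: with a fingertip lift the ratchet pawl by its tab bar and tip it back until it stays up by itself, push the wheel backward one notch by a hand spoke (the top of the wheel goes away from the robot, towards the pawl's pivot), then tip the pawl forward again so that it drops fully down into the next notch. Only push with the fingertips or the outside of the fingers: never take the tab bar or a spoke between the fingers, and leave the cup, jar and brush around the winch where they stand.

Things in the scene. Friction and masses are not known exactly. Their poses are not given: they have to be found in the camera images.
- winch: Grey steel take-up winch, fixed. Origin on the table under the axle, in the ratchet wheel's plane; z up, x away from the robot, y along the level axle (yaw up to 0.35 rad). Base plate x -110..140, y -115..285 mm, 12 thick. Grey side plates at y 20..32 (top z 172 mm; 208 for x 43..113) and y 256..268
- axle (a point): Centre of the ratchet wheel on the axle: z = 145 mm, y = 0 in the winch frame. The steel wheel has 12 saw teeth, tip radius 62, root 48 mm, y -8..8 mm. On the same axle, turning with it: a star of four hand spokes at y = -70 mm and a wooden roller, 80 mm diameter, y 40..256 mm
- wheel (a joint): Turn of wheel, spokes and roller, rad. Growing = backward (top goes to winch +x). Starts -0.05 to 0; at 0 the pawl blocks backward turning. One notch = 0.524: there the next tooth bears on the pawl. The pawl drops fully in with the wheel at 0.35 to 0.52; past 0.53 it lands on the tooth's top. Stiff drag (0.35 N m, 4 N at a spoke): stays where left; can be pushed forward again
- pawl (a joint): Tilt of the pawl about its pivot, rad. 0 = fully down in a notch; grows as it is lifted, its tip going up and over to winch +x; stop at 1.6. By its weight it falls down by itself below about 1.1, and falls back and stays at the stop above about 1.25. Light: a few newtons at the tab bar
- pivot (a point): Axis of the pawl's pivot (level, along winch y), at x = 75, y = 0, z = 212 mm in the winch frame. The pawl is a dark steel claw reaching 95 mm from it towards the robot, y -8..8 mm
- tab_mid (a point): Where to push the pawl: on the axis of its tab bar, a level round bar, 12 mm diameter, on top of the pawl along winch y from -6 to 64 mm; this point at y = 36, the free part. At pawl angle a it is 72*cos(2.531-a) mm in winch x and 72*sin(2.531-a) mm in z from the pivot: 59 mm nearer the robot and 41 above it when down, 43 beyond and 58 above when tipped back
- spoke_tip (a point): Rounded end of the top hand spoke, a round steel rod 14 mm in diameter, 120 mm from the axle, at winch y = -70 mm. It leans 0.26 rad from upright towards the robot at wheel joint 0, and 0.26 away at 0.524. Three more at quarter turns
- wheel_mid (a point): Centre of the star of spokes, on the axle, at winch y = -70 mm, z = 145 mm. Turns with the wheel: its z axis points along the top spoke
- dipper: Bystander: open steel cup, 84 mm across, 85 mm tall, origin at the centre of its foot
- paste_jar: Bystander: brown lidded jar, 72 mm across, 100 mm tall, origin at the centre of its foot
- brush: Bystander: flat brush lying on the table, handle along its -x

How it is judged:
By the outcome, as a careful person would: the job done as asked, in the order asked, and still so for the second after the job is handed in, with the robot touching nothing.
It also fails if it takes over 51 s, if anything falls off the work surface, if the arm or the gripper's body presses on something with over 40 N, if the wrist force passes 120 N, or if a joint passes its speed limit or range.

## Working session

There is one attempt and no reset: what is moved stays moved. The work goes in short steps, Python scripts to look and compute and a tool call to move; the robot and the scene stay as the last step left them, time stands still between calls to the robot, and variables do not carry over. Pictures are saved under pics/ and viewed, and the job is handed in when it is done.

Besides the shell and the picture viewer there is one more tool, called after "Call:" by a JSON object that holds its "name" and its "arguments". drive_tool: Moves the arm, as the interface text tells. Its arguments: {"type":"object","properties":{"targets":{"type":"array"},"force":{"type":"number"}},"required":["targets"]}

```bash
ls; mkdir -p pics
python3 - <<'E'
from bench import *
import cv2
print(observe())
for n in ["side","top","wrist"]:
    im=snapshot(n); cv2.imwrite(f"pics/{n}0.png",im)
    print(n,camera_info(n))
E
```

```text
pics
{'t': 0.0, 'q': array([-1.30979462,  0.57650689,  0.0248397 ,  1.43791983, -0.01499546,
        1.12897164, -0.05648994]), 'qd': array([ 7.06657630e-05,  1.25215135e-03,  9.66746108e-05, -2.85483398e-05,
        1.90902720e-05, -1.77028889e-04,  1.72490916e-03]), 'joint_efforts': array([ 2.28153644e-04, -7.65787411e+01,  2.25051530e+00, -2.85970509e+01,
        1.52649143e-02,  1.29300993e-02, -1.19905877e-06]), 'eef_pos': array([0.2279986 , 0.63485116, 0.23045533]), 'ee_rot': array([-5.38824147e-01, -3.09484283e+00,  2.52823880e-03]), 'wrist_force': array([ 1.10467109,  0.02349318, -0.80546152]), 'ft_torque': array([-0.01241256,  0.01680106,  0.00492136]), 'finger_gap': 1.0006695145961721}
side {'fx': 483.0286043434583, 'fy': 483.0286043434583, 'cx': 323.15110307371856, 'cy': 196.4397190156025, 'cam_to_world': array([[ 0.99455732,  0.04637009, -0.09330352,  0.456718  ],
       [-0.10395886,  0.5013672 , -0.85896652, -0.88878367],
       [ 0.00694897,  0.86399117,  0.503459  ,  0.65076808],
       [ 0.        ,  0.        ,  0.        ,  1.        ]])}
top {'fx': 479.3074753599844, 'fy': 479.3074753599844, 'cx': 307.2654696073621, 'cy': 197.65865372212184, 'cam_to_world': array([[ 1.31520721e-02,  9.83425603e-01, -1.80834472e-01,
         3.56265022e-01],
       [-9.99911395e-01,  1.33069838e-02, -3.56559435e-04,
        -1.11543304e-01],
       [ 2.05571170e-03,  1.80823138e-01,  9.83513481e-01,
         1.17453438e+00],
       [ 0.00000000e+00,  0.00000000e+00,  0.00000000e+00,
         1.00000000e+00]])}
wrist {'fx': 306.9533496291858, 'fy': 306.9533496291858, 'cx': 322.9446805933238, 'cy': 200.20081019959815, 'cam_to_world': array([[ 0.33782632, -0.90467579, -0.25968267,  0.16121246],
       [ 0.94120758,  0.324334  ,  0.09452912,  0.65896959],
       [-0.00129429, -0.27634972,  0.96105627,  0.37338013],
       [ 0.        ,  0.        ,  0.        ,  1.        ]])}
```

View pics/side0.png

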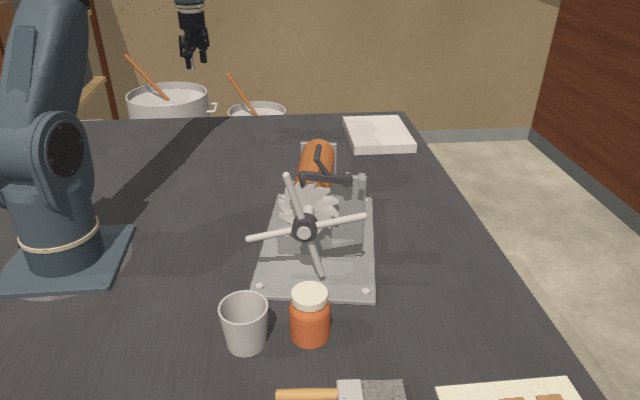

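View pics/top0.png

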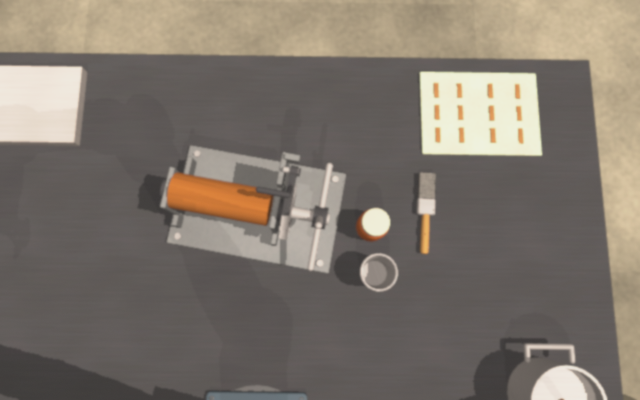

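View pics/wrist0.png

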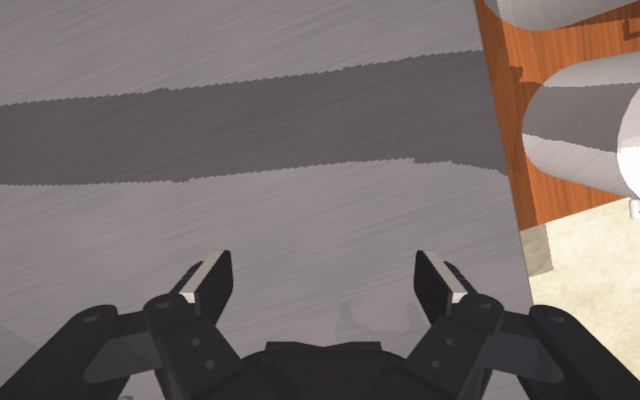

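The side picture shows the winch in the middle with its pawl down (around 320,178) and the top spoke tip at about (289,178). In the top view the base plate corners are near (190,147), (345,172), (330,271) and (168,243). The jar is at (374,223) and the cup at (379,271). I'll zoom in for exact pixels.

Run:
```python
import cv2
a=cv2.imread('pics/top0.png')[135:285,155:355]; cv2.imwrite('pics/top0z.png',cv2.resize(a,None,fx=4,fy=4,interpolation=cv2.INTER_CUBIC))
a=cv2.imread('pics/side0.png')[130:310,235:395]; cv2.imwrite('pics/side0z.png',cv2.resize(a,None,fx=3.3333,fy=3.3333,interpolation=cv2.INTER_CUBIC))
```

```text
(no output)
```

View pics/top0z.png

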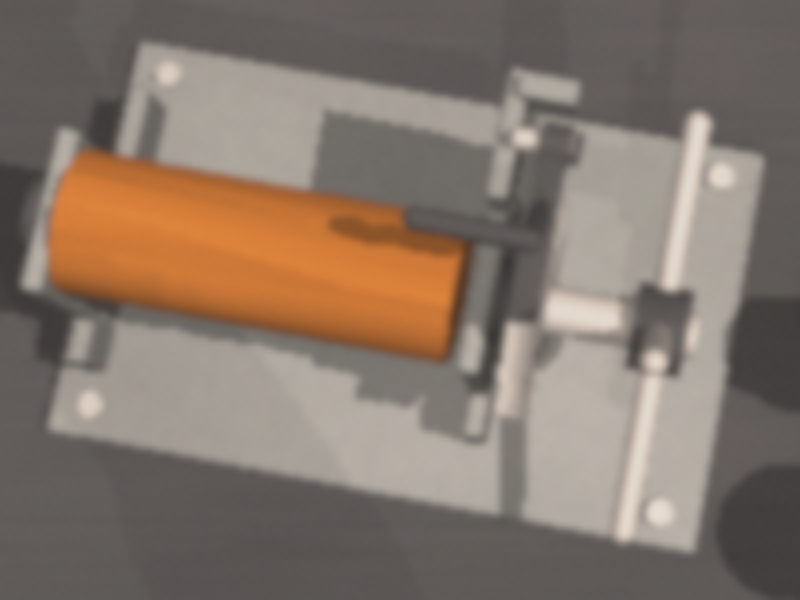

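View pics/side0z.png

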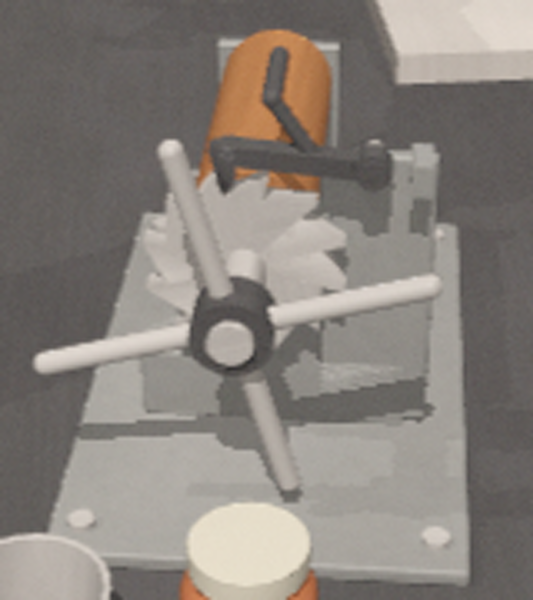

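```bash
cat > h.py <<'E'
import numpy as np
from bench import *
def proj(ci,P):
    P=np.atleast_2d(P); T=np.linalg.inv(ci['cam_to_world'])
    c=P@T[:3,:3].T+T[:3,3]
    return np.c_[ci['cx']+ci['fx']*c[:,0]/-c[:,2], ci['cy']+ci['fy']*-c[:,1]/-c[:,2]]
def W(p,P):
    x,y,a=p[:3]; c,s=np.cos(a),np.sin(a); P=np.atleast_2d(P)/1000.
    return np.c_[x+c*P[:,0]-s*P[:,1], y+s*P[:,0]+c*P[:,1], P[:,2]]
def spokes(th,r=120):
    return np.array([[r*np.sin(-.26+th+k*np.pi/2),-70,145+r*np.cos(-.26+th+k*np.pi/2)] for k in range(4)])
def bar(a,y=36):
    return np.array([75+72*np.cos(2.531-a),y,212+72*np.sin(2.531-a)])
E
python3 - <<'E'
from h import *
from scipy.optimize import least_squares
ct,cs=camera_info('top'),camera_info('side')
zt=lambda X,Y:[(X+.5)/4-.5+155,(Y+.5)/4-.5+135]
zs=lambda X,Y:[(X+.5)/3.333-.5+235,(Y+.5)/3.333-.5+130]
tb=np.array([zt(140,42),zt(763,155),zt(697,552),zt(48,430)])
tw=np.array([[140,285,12],[140,-115,12],[-110,-115,12],[-110,285,12]])
ss=np.array([zs(168,143),zs(440,285),zs(292,493),zs(36,366)])
ts=np.array([zt(700,113)])
bt=np.array([zt(405,217)])
def f(p,full=False):
    r=[proj(ct,W(p,tw))-tb, proj(cs,W(p,spokes(p[3])))-ss, proj(ct,W(p,spokes(p[3])))[1:2]-ts, proj(ct,W(p,bar(0,64)))-bt,
       proj(cs,W(p,[[140,-115,12],[-110,-115,12]]))-np.array([zs(468,570),zs(48,562)])]
    return r if full else np.vstack(r).ravel()
s=least_squares(f,[.55,0,.1,0],loss='soft_l1')
print(s.x); 
for r in f(s.x,True): print(r.round(1))
np.save('p.npy',s.x)
p=s.x
for n,P in [('axle',[0,0,145]),('pivot',[75,0,212]),('tab',bar(0)),('tabback',bar(1.6)),('spoke',spokes(p[3])[0]),('bases',[0,0,0])]: print(n,W(p,P).round(4))
E
```

```text
[ 0.51539649 -0.07018942 -0.16756095 -0.0217776 ]
[[-0.4 -0.2]
 [ 0.7 -0.6]
 [-0.   0.1]
 [-0.4  0.6]]
[[-0.2 -0. ]
 [ 0.7  0.2]
 [-0.2 -0.6]
 [-0.6  0.5]]
[[ 0.2 -0.7]]
[[-0.2 -0. ]]
[[ 1.   1.3]
 [-2.3 -2.6]]
axle [[ 0.5154 -0.0702  0.145 ]]
pivot [[ 0.5893 -0.0827  0.212 ]]
tab [[ 0.5372 -0.0374  0.2533]]
tabback [[ 0.6377 -0.0544  0.2698]]
spoke [[ 0.4708 -0.1336  0.2603]]
bases [[ 0.5154 -0.0702  0.    ]]
```

```bash
cat >> h.py <<'E'
from scipy.spatial.transform import Rotation as R
p=np.load('p.npy')
def st():
    o=observe(); M=R.from_rotvec(o['ee_rot']).as_matrix(); yx=np.arctan2(M[1,0],M[0,0])
    c,s=np.cos(p[2]),np.sin(p[2]); d=o['eef_pos']-[p[0],p[1],0]
    w=np.array([c*d[0]+s*d[1],-s*d[0]+c*d[1],d[2]])*1000
    print('t',round(o['t'],2),'TCPwinch',w.round(1),'toolx yaw rel winch',round(yx-p[2],3),'z',M[:,2].round(3),'F',o['wrist_force'].round(1),'gap',round(o['finger_gap'],2))
    return o,w,M
def to(target):
    o,w,M=st(); d=(np.array(target)-w)/1000; c,s=np.cos(p[2]),np.sin(p[2])
    D=np.array([c*d[0]-s*d[1],s*d[0]+c*d[1],d[2]])
    print('shift',target,(M.T@D*1000).round(1))
E
python3 -c "
from h import *
to([-30,46,340]); print(observe()['q'].round(2))"
```

```text
t 0.15 TCPwinch [-400.9  647.3  230.7] toolx yaw rel winch 2.964 z [-0.    -0.001 -1.   ] F [-0.9 -0.2 -0.3] gap 1.0
shift [-30, 46, 340] [-471.1 -526.7 -108.6]
[-1.31  0.58  0.02  1.44 -0.01  1.13 -0.06]
```

Call:
{"name": "drive_tool", "arguments": {"targets": [[0,-10,-10,-35,-0.08],[0,-35,-40,-70,-0.178],[0,-60,-68,-108,-0.178],[0,-85,-96,-108,-0.178],[0,-111,-124,-108,-0.178],[0,-137,-153,-108,-0.178],[0,-163,-182,-108,-0.178],[0,-190,-212,-108,-0.178]], "force": 30}}

```text
t: 0.82
eef_pos: [0.3343, 0.3727, 0.3393]
ee_rot: [0.262, 3.131, 0.0]
wrist_force: [1.4, 0.8, 0.0]
finger_gap: 0.004
```

```bash
python3 -c "
from h import *
to([-35,46,340]); print(observe()['q'].round(2))"
```

```text
t 0.82 TCPwinch [-252.4  406.5  339.3] toolx yaw rel winch 3.142 z [ 0.  0. -1.] F [1.4 0.8 0. ] gap 0.0
shift [-35, 46, 340] [-217.1 -360.6   -0.7]
[-0.96  0.23  0.04  1.71 -0.01  1.21  0.48]
```

Call:
{"name": "drive_tool", "arguments": {"targets": [[0,-20,-34,0,0],[0,-41,-68,0,0],[0,-62,-102,0,0],[0,-83,-136,0,0],[0,-104,-170,0,0],[0,-125,-205,0,0],[0,-146,-240,0,0],[0,-167,-275,0,0]]}}

```text
t: 1.48
eef_pos: [0.4531, 0.0738, 0.3394]
ee_rot: [0.261, 3.13, 0.0]
wrist_force: [0.7, -1.0, -0.9]
finger_gap: 0.004
```

```bash
python3 -c "
from h import *
to([-35,46,340]); print(observe()['q'].round(2))"
```

```text
t 1.48 TCPwinch [-85.4 131.6 339.4] toolx yaw rel winch 3.143 z [ 0.  0. -1.] F [ 0.7 -1.  -0.9] gap 0.0
shift [-35, 46, 340] [-50.3 -85.7  -0.6]
[-0.48  0.16  0.26  1.8  -0.05  1.19  1.2 ]
```

Call:
{"name": "drive_tool", "arguments": {"targets": [[0,-17,-29,0,0],[0,-34,-58,0,0],[0,-50,-86,0,0],[0,-50,-86,25,0],[0,-50,-86,50,0],[0,-50,-86,75,0],[0,-50,-86,100,0],[0,-50,-86,100,0]]}}

```text
t: 2.15
eef_pos: [0.4855, -0.0171, 0.2354]
ee_rot: [-0.261, -3.124, 0.002]
wrist_force: [-1.3, 1.0, -0.4]
finger_gap: -0.003
```

```bash
python3 -c "
from h import *
import cv2
st(); print(observe()['q'].round(2))
b=cv2.resize(snapshot('side')[110:310,215:415],None,fx=3,fy=3,interpolation=2);cv2.imwrite('pics/s1.png',b)"
```

```text
t 2.15 TCPwinch [-38.3  47.3 235.4] toolx yaw rel winch 3.142 z [-0.007 -0.001 -1.   ] F [-1.3  1.  -0.4] gap -0.0
[-0.3   0.31  0.31  1.92 -0.11  0.94  1.48]
```

View pics/s1.png

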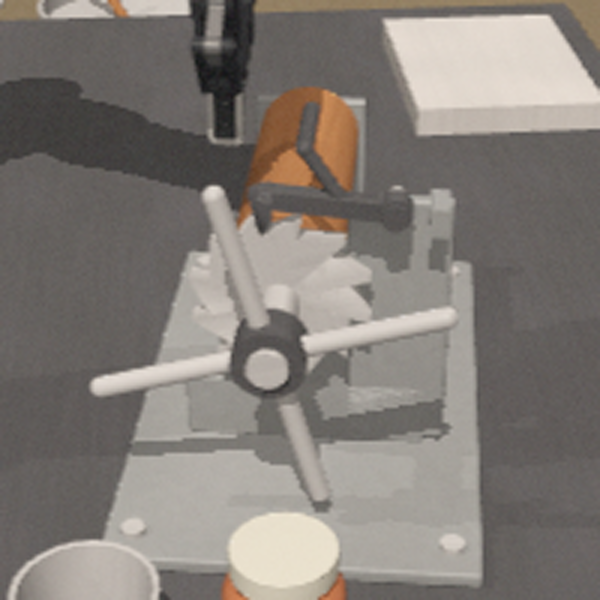

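Call:
{"name": "drive_tool", "arguments": {"targets": [[0,-18,-1,0,0],[0,-32,-1,0,0],[0,-38,-1,-3,0],[0,-45,-1,-10,0],[0,-52,-1,-16,0],[0,-58,-1,-20,0],[0,-64,-1,-23,0],[0,-71,-1,-26,0]]}}

```text
t: 2.87
eef_pos: [0.5581, -0.03, 0.2672]
ee_rot: [0.262, 3.13, 0.001]
wrist_force: [-2.3, 0.2, 0.8]
finger_gap: 0.0
```

```bash
python3 -c "
from h import *
import cv2
st(); print(observe()['q'].round(2))
b=cv2.resize(snapshot('side')[110:310,215:415],None,fx=3,fy=3,interpolation=2);cv2.imwrite('pics/s2.png',b)"
```

```text
t 2.87 TCPwinch [ 35.4  46.7 267.2] toolx yaw rel winch 3.142 z [ 0.001  0.    -1.   ] F [-2.3  0.2  0.8] gap 0.0
[-0.25  0.38  0.32  1.7  -0.13  1.07  1.52]
```

View pics/s2.png

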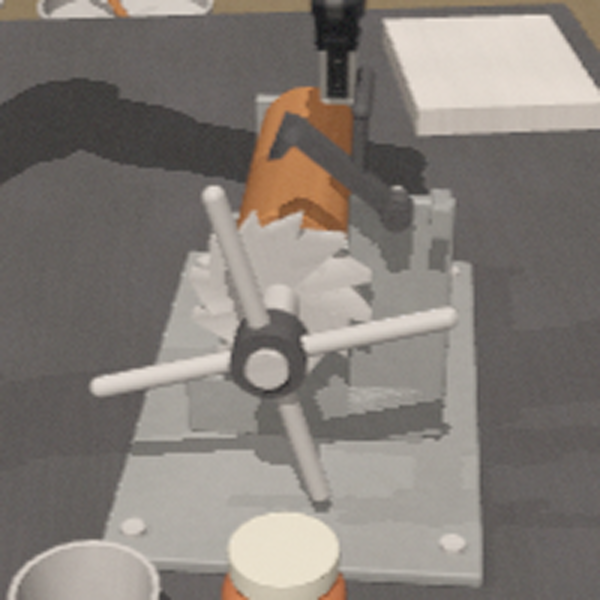

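Call:
{"name": "drive_tool", "arguments": {"targets": [[0,-8,-1,1,0],[0,-16,-1,2,0],[0,-24,-1,3,0],[0,-32,-1,4,0],[0,-40,-1,5,0],[0,-48,-1,6,0],[0,-55,-1,6,0],[0,-60,-1,6,0]]}}

```text
t: 3.58
eef_pos: [0.6179, -0.0412, 0.2589]
ee_rot: [-0.262, -3.131, 0.0]
wrist_force: [-0.3, 0.2, -0.5]
finger_gap: -0.003
```

```bash
python3 -c "
from h import *
import cv2
st(); print(observe()['q'].round(2))
b=cv2.resize(snapshot('side')[110:310,215:415],None,fx=3,fy=3,interpolation=2);cv2.imwrite('pics/s3.png',b)"
```

```text
t 3.58 TCPwinch [ 96.2  45.7 258.9] toolx yaw rel winch 3.142 z [-0. -0. -1.] F [-0.3  0.2 -0.5] gap -0.0
[-0.2   0.49  0.31  1.56 -0.16  1.12  1.55]
```

View pics/s3.png

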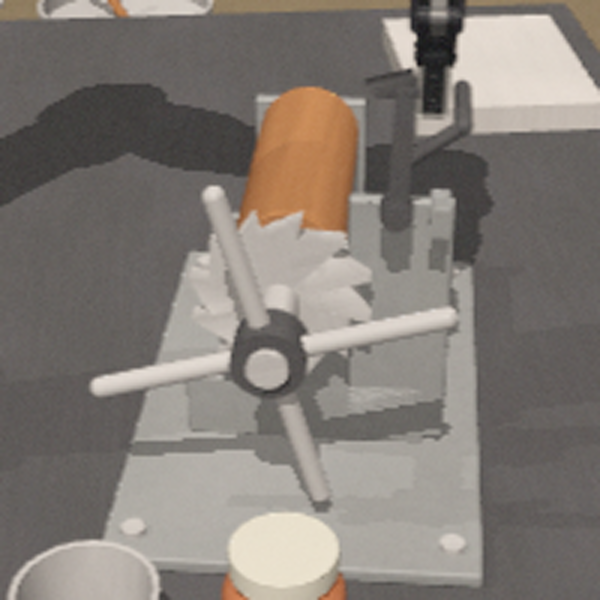

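Call:
{"name": "drive_tool", "arguments": {"targets": [[0,12,0,-15,0],[0,25,0,-50,0],[0,40,-5,-85,0],[0,65,-25,-85,0],[0,90,-45,-85,0],[0,115,-66,-85,0],[0,140,-90,-85,0],[0,166,-116,-85,0]]}}

```text
t: 4.3
eef_pos: [0.4327, -0.128, 0.3444]
ee_rot: [0.26, 3.13, 0.0]
wrist_force: [1.0, -0.9, 1.2]
finger_gap: -0.001
```

```bash
python3 -c "
from h import *
to([-72,-70,232]); print(observe()['q'].round(2))"
```

```text
t 4.3 TCPwinch [-71.9 -70.8 344.4] toolx yaw rel winch 3.143 z [ 0.001  0.    -1.   ] F [ 1.  -0.9  1.2] gap -0.0
shift [-72, -70, 232] [  0.2   0.8 112.4]
[-0.14  0.15  0.38  1.81 -0.06  1.19  1.67]
```

Call:
{"name": "drive_tool", "arguments": {"targets": [[0,0,1,25,0],[0,0,1,50,0],[0,0,1,75,0],[0,0,1,100,0],[0,0,1,113,0],[0,0,1,113,0],[0,0,1,113,0]]}}

```text
t: 4.88
eef_pos: [0.434, -0.1269, 0.2314]
ee_rot: [-0.262, -3.13, 0.0]
wrist_force: [0.8, -0.7, 0.6]
finger_gap: -0.001
```

```bash
python3 -c "
from h import *
import cv2
st(); print(observe()['q'].round(2))
b=cv2.resize(snapshot('side')[110:310,215:415],None,fx=3,fy=3,interpolation=2);cv2.imwrite('pics/s4.png',b)"
```

```text
t 4.88 TCPwinch [-70.8 -69.5 231.4] toolx yaw rel winch 3.142 z [-0.001 -0.    -1.   ] F [ 0.8 -0.7  0.6] gap -0.0
[-0.1   0.26  0.37  2.   -0.12  0.9   1.73]
```

View pics/s4.png

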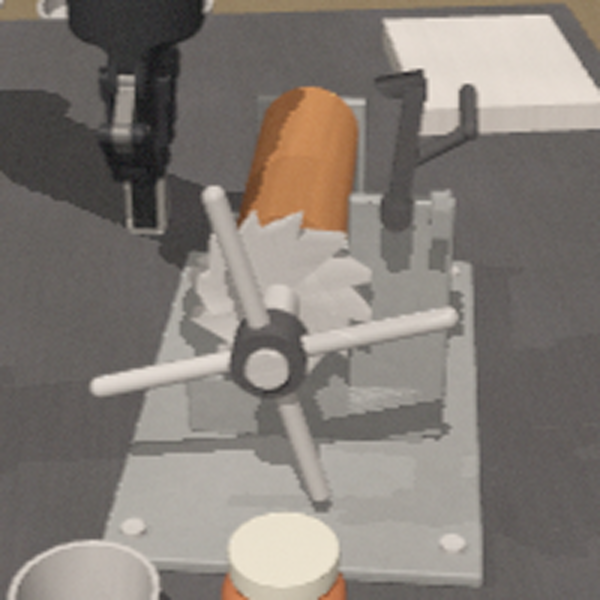

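Call:
{"name": "drive_tool", "arguments": {"targets": [[0,-10,0,0,0],[0,-20,0,0,0],[0,-30,0,0,0],[0,-39,0,0,0],[0,-48,0,0,0],[0,-56,0,0,0],[0,-62,0,0,0],[0,-64,0,0,0]]}}

```text
t: 5.6
eef_pos: [0.4982, -0.1376, 0.2311]
ee_rot: [-0.261, -3.131, 0.0]
wrist_force: [-3.5, 0.9, 3.1]
finger_gap: 0.002
```

```bash
python3 -c "
from h import *
import cv2
st(); print(observe()['q'].round(2))
im=snapshot('side');cv2.imwrite('pics/s5raw.png',im);cv2.imwrite('pics/t5raw.png',snapshot('top'))
b=cv2.resize(im[110:310,215:415],None,fx=3,fy=3,interpolation=2);cv2.imwrite('pics/s5.png',b)
for th in (.3,.35,.4,.45,.5): print(th,((proj(camera_info('side'),W(p,spokes(th)))-[215,110]+.5)*3).round(0).tolist())"
```

```text
t 5.6 TCPwinch [ -5.7 -69.4 231.1] toolx yaw rel winch 3.142 z [-0. -0. -1.] F [-3.5  0.9  3.1] gap 0.0
[-0.08  0.36  0.36  1.86 -0.15  0.95  1.75]
0.3 [[276.0, 184.0], [463.0, 370.0], [265.0, 505.0], [79.0, 341.0]]
0.35 [[286.0, 185.0], [462.0, 378.0], [256.0, 504.0], [79.0, 333.0]]
0.4 [[296.0, 187.0], [460.0, 386.0], [247.0, 503.0], [80.0, 325.0]]
0.45 [[307.0, 189.0], [458.0, 393.0], [239.0, 501.0], [80.0, 317.0]]
0.5 [[317.0, 191.0], [455.0, 401.0], [230.0, 499.0], [82.0, 309.0]]
```

View pics/s5.png

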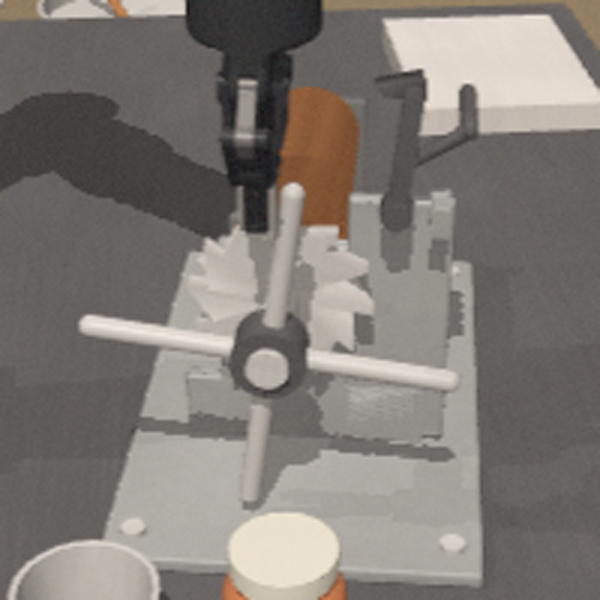

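Both the force and the picture show contact. Comparing the spoke tips with the model gives a wheel angle of about 0.385. One more small push of 8 mm should bring it to about 0.475.

Call:
{"name": "drive_tool", "arguments": {"targets": [[0,-3,0,0,0],[0,-6,0,0,0],[0,-8,0,0,0],[0,-8,0,0,0],[0,-8,0,0,0]]}}

```text
t: 6.12
eef_pos: [0.5049, -0.1388, 0.2311]
ee_rot: [-0.262, -3.13, 0.0]
wrist_force: [-3.9, -0.1, -2.1]
finger_gap: 0.004
```

```bash
cat > wheel.py <<'E'
from h import *
import cv2,sys
# refine wheel angle by edge/template: fit rod axis lines of bright spokes in side view
E
python3 -c "
from h import *
import cv2
st()
im=snapshot('side');cv2.imwrite('pics/s6raw.png',im)
b=cv2.resize(im[170:300,235:375],None,fx=5,fy=4.6,interpolation=2)
b=cv2.resize(im[165:290,235:375],None,fx=4.5,fy=4.5,interpolation=2);cv2.imwrite('pics/s6.png',b)
for th in (.4,.44,.48,.52): print(th,((proj(camera_info('side'),W(p,spokes(th)))-[235,165]+.5)*4.5).round(0).tolist())"
```

```text
t 6.12 TCPwinch [  1.1 -69.4 231.1] toolx yaw rel winch 3.142 z [-0.001 -0.    -1.   ] F [-3.9 -0.1 -2.1] gap 0.0
0.4 [[355.0, 33.0], [600.0, 331.0], [281.0, 507.0], [29.0, 240.0]]
0.44 [[367.0, 35.0], [598.0, 340.0], [270.0, 505.0], [30.0, 231.0]]
0.48 [[379.0, 37.0], [595.0, 349.0], [260.0, 503.0], [32.0, 221.0]]
0.52 [[391.0, 40.0], [591.0, 358.0], [249.0, 500.0], [33.0, 212.0]]
```

View pics/s6.png

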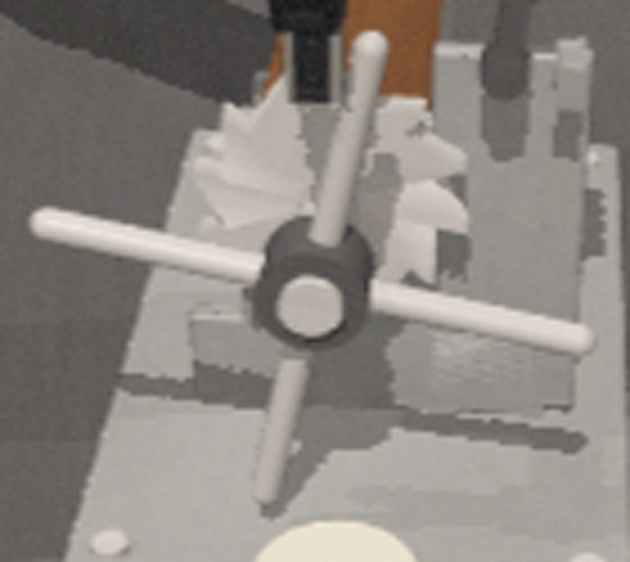

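The spoke tips now read about 0.46, well inside the 0.35 to 0.52 window. I'll back the finger off and go over to the far side of the tab bar.

Call:
{"name": "drive_tool", "arguments": {"targets": [[0,10,0,0,0],[0,25,0,0,0],[0,35,0,-20,0],[0,35,0,-55,0],[0,35,0,-90,0],[0,35,0,-120,0],[0,35,0,-125,0],[0,35,0,-125,0]]}}

```text
t: 6.83
eef_pos: [0.4717, -0.1333, 0.3588]
ee_rot: [0.261, 3.124, -0.0]
wrist_force: [0.1, -0.2, -0.6]
finger_gap: 0.0
```

```bash
python3 -c "
from h import *
to([155,46,355])
import cv2
im=snapshot('side')
b=cv2.resize(im[165:290,235:375],None,fx=4.5,fy=4.5,interpolation=2);cv2.imwrite('pics/s7.png',b)"
```

```text
t 6.83 TCPwinch [-32.6 -69.6 358.8] toolx yaw rel winch 3.142 z [ 0.007 -0.001 -1.   ] F [ 0.1 -0.2 -0.6] gap 0.0
shift [155, 46, 355] [-187.6  115.4    5.1]
```

View pics/s7.png

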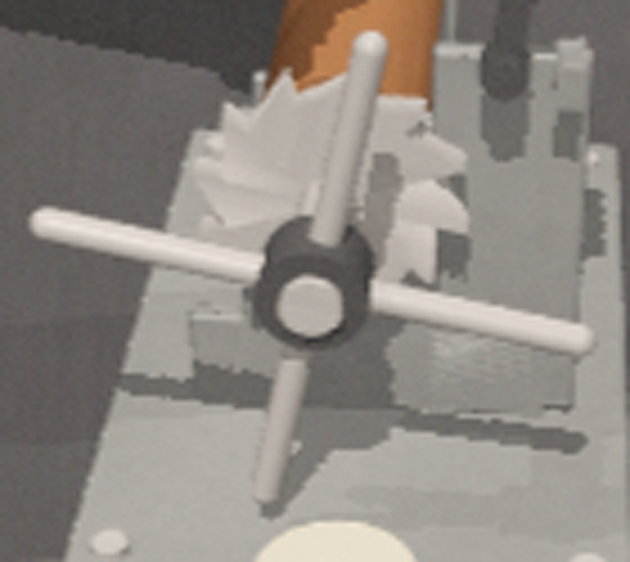

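Call:
{"name": "drive_tool", "arguments": {"targets": [[0,-25,15,0,0],[0,-50,31,0,0],[0,-76,47,0,0],[0,-102,63,0,0],[0,-128,79,0,0],[0,-154,95,0,0],[0,-175,108,0,0],[0,-189,116,0,0]]}}

```text
t: 7.55
eef_pos: [0.6778, -0.0479, 0.3532]
ee_rot: [-0.258, -3.128, -0.001]
wrist_force: [0.9, 0.8, -0.9]
finger_gap: -0.002
```

```bash
python3 -c "
from h import *
to([155,46,248])"
```

```text
t 7.55 TCPwinch [156.4  49.1 353.2] toolx yaw rel winch 3.144 z [-0.003  0.001 -1.   ] F [ 0.9  0.8 -0.9] gap -0.0
shift [155, 46, 248] [  1.1  -3.1 105.2]
```

Call:
{"name": "drive_tool", "arguments": {"targets": [[0,0,-2,25,0],[0,0,-2,50,0],[0,0,-2,75,0],[0,0,-2,98,0],[0,0,-2,105,0],[0,0,-2,105,0],[0,0,-2,105,0]]}}

```text
t: 8.13
eef_pos: [0.6759, -0.052, 0.2512]
ee_rot: [-0.262, -3.13, 0.0]
wrist_force: [0.0, -0.7, 1.1]
finger_gap: -0.0
```

```bash
python3 -c "
from h import *
import cv2
st()
b=cv2.resize(snapshot('side')[110:310,215:415],None,fx=3,fy=3,interpolation=2);cv2.imwrite('pics/s8.png',b)"
```

```text
t 8.13 TCPwinch [155.2  44.7 251.2] toolx yaw rel winch 3.142 z [-0. -0. -1.] F [ 0.  -0.7  1.1] gap -0.0
```

View pics/s8.png

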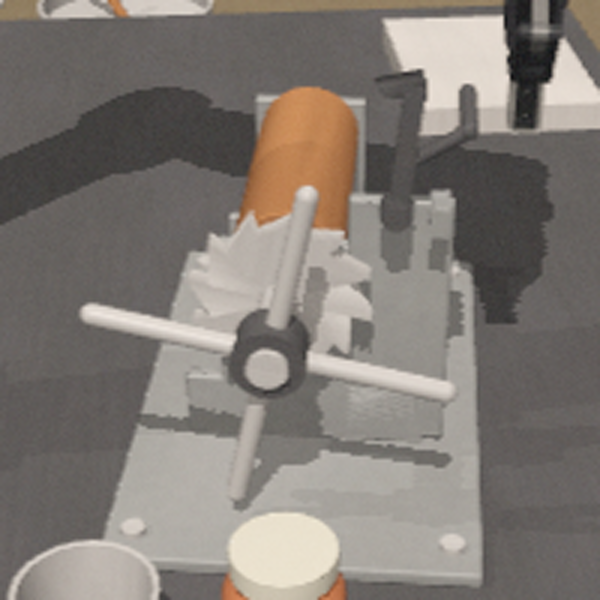

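Call:
{"name": "drive_tool", "arguments": {"targets": [[0,12,1,0,0],[0,20,1,-1,0],[0,28,1,-4,0],[0,36,1,-7,0],[0,43,1,-9,0],[0,50,1,-10,0],[0,57,1,-10,0],[0,63,1,-10,0]]}}

```text
t: 8.85
eef_pos: [0.6128, -0.0403, 0.2612]
ee_rot: [-0.262, -3.13, -0.0]
wrist_force: [-0.4, 0.5, -0.8]
finger_gap: 0.001
```

```bash
python3 -c "
from h import *
import cv2
st()
b=cv2.resize(snapshot('side')[110:310,215:415],None,fx=3,fy=3,interpolation=2);cv2.imwrite('pics/s9.png',b)"
```

```text
t 8.85 TCPwinch [ 91.1  45.7 261.2] toolx yaw rel winch 3.142 z [-0.001  0.    -1.   ] F [-0.4  0.5 -0.8] gap 0.0
```

View pics/s9.png

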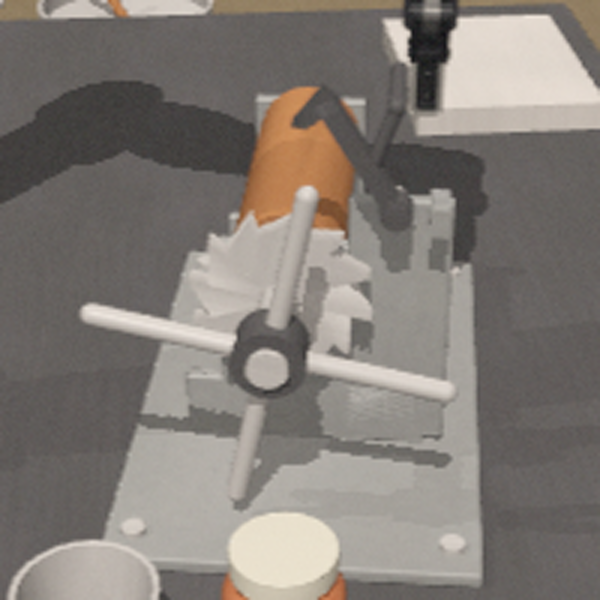

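Call:
{"name": "drive_tool", "arguments": {"targets": [[0,0,0,0,0],[0,0,0,0,0],[0,-10,0,-10,0],[0,-20,0,-40,0],[0,-20,0,-70,0],[0,-20,0,-90,0],[0,-20,0,-90,0],[0,-20,0,-90,0]]}}

```text
t: 9.57
eef_pos: [0.6344, -0.044, 0.352]
ee_rot: [0.262, 3.129, -0.0]
wrist_force: [-0.2, 1.1, -0.8]
finger_gap: -0.002
```

```bash
python3 -c "
from h import *
import cv2
st()
im=snapshot('side')
b=cv2.resize(im[150:290,235:375],None,fx=4.2,fy=4.2,interpolation=2);cv2.imwrite('pics/s10.png',b)
T=snapshot('top');cv2.imwrite('pics/t10.png',cv2.resize(T[135:285,155:355],None,fx=4,fy=4,interpolation=2))
cs=camera_info('side')
for a in (0,.05,.1,.2): print(a,((proj(cs,W(p,np.array([bar(a,64),bar(a,0),[75,0,212]])))-[235,150]+.5)*4.2).round(0).tolist())
for th in (.42,.46,.5): print(th,((proj(cs,W(p,spokes(th)))-[235,150]+.5)*4.2).round(0).tolist())
"
```

```text
t 9.57 TCPwinch [112.9  45.6 352. ] toolx yaw rel winch 3.142 z [ 0.002 -0.    -1.   ] F [-0.2  1.1 -0.8] gap -0.0
0 [[352.0, -16.0], [342.0, 43.0], [471.0, 129.0]]
0.05 [[357.0, -22.0], [347.0, 37.0], [471.0, 129.0]]
0.1 [[362.0, -27.0], [352.0, 32.0], [471.0, 129.0]]
0.2 [[372.0, -37.0], [363.0, 21.0], [471.0, 129.0]]
0.42 [[337.0, 94.0], [559.0, 376.0], [257.0, 535.0], [28.0, 283.0]]
0.46 [[348.0, 97.0], [557.0, 385.0], [247.0, 533.0], [29.0, 274.0]]
0.5 [[359.0, 99.0], [554.0, 393.0], [238.0, 531.0], [30.0, 265.0]]
```

View pics/s10.png

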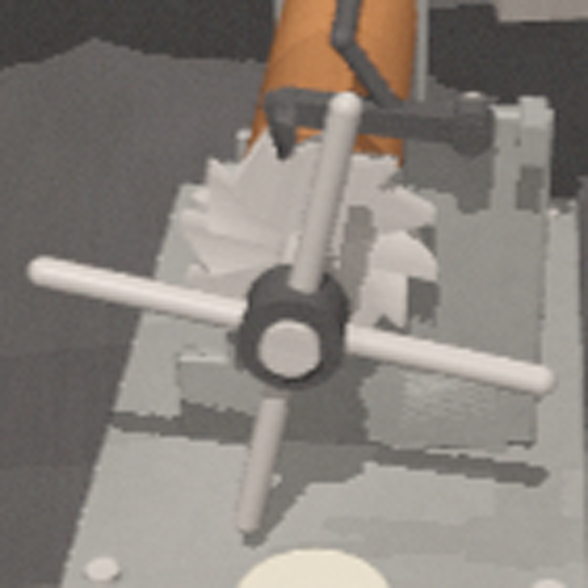

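View pics/t10.png

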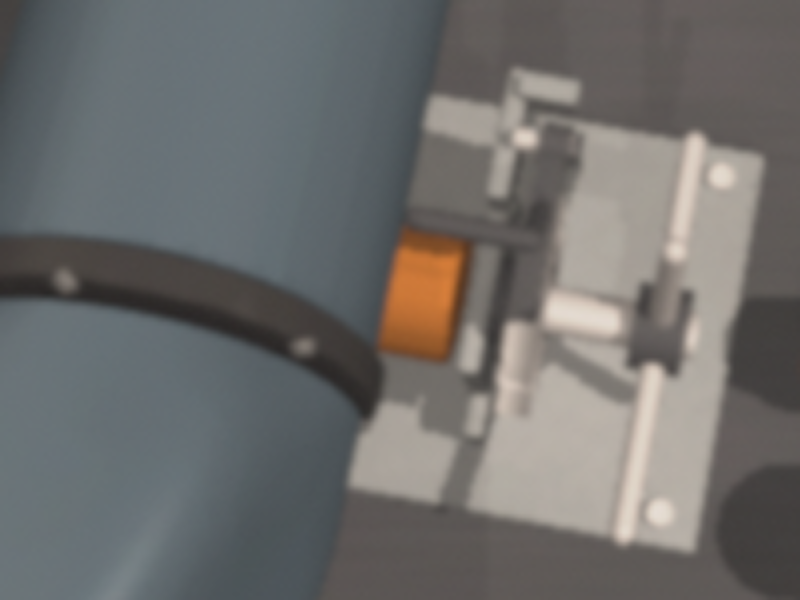

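```bash
python3 -c "
import cv2,numpy as np
from bench import *
n=snapshot('side');cv2.imwrite('pics/sfin.png',n);o=cv2.imread('pics/side0.png')
a=np.vstack([np.hstack([cv2.resize(i[140:210,275:365],None,fx=4.4,fy=4.4,interpolation=2) for i in (o,n)]),np.hstack([cv2.resize(cv2.absdiff(o,n)[140:210,275:365],None,fx=4.4,fy=4.4),]*2)])
cv2.imwrite('pics/cmp.png',a[:600])
d=cv2.absdiff(o,n).max(2); print('bystander diff',(d[285:,210:420]>30).sum())
"
```

```text
bystander diff 0
```

View pics/cmp.png

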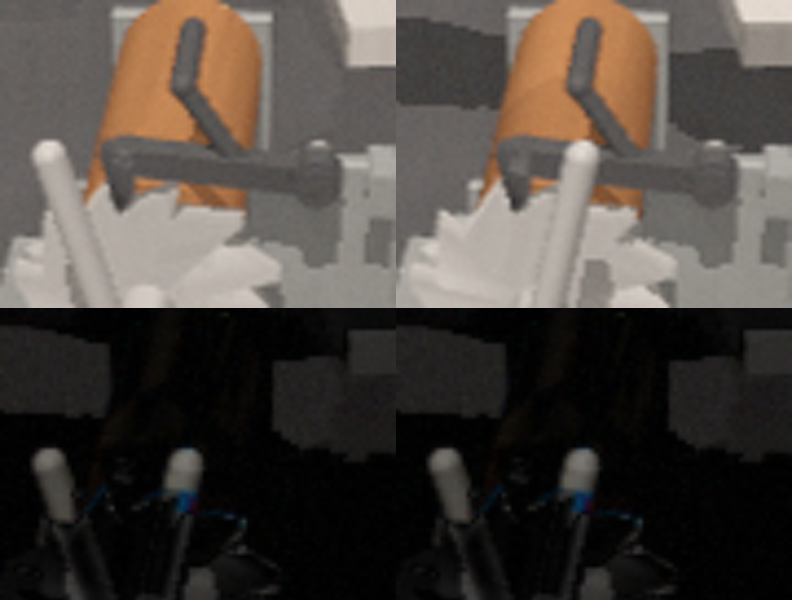

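The pawl sits at the same pixels as in its fully-down starting pose. The wheel is about one notch on, the cup, jar and brush haven't moved, and the arm is clear. Handing in.

```bash
python3 -c "
from bench import *
print(finish_job())"
```

```text
the job is handed in; nothing more can be done
None
```

The winch is let back one notch, with the pawl fully down in the next one; the job was handed in at about 9.7 s of the 51 s. `finish_job` gives no verdict.

- **What I did:** with the fingers shut, I lifted the pawl by its tab bar and tipped it back until it stayed up by itself. I then pushed the top hand spoke backward in two steps. Finally I tipped the pawl forward from behind, and it dropped by its own weight.
- **Wheel:** the spoke tips in the side picture put it at about 0.46 rad, up from about -0.02. The four tips gave 0.445 to 0.47, all inside the 0.35 to 0.52 window. That is just short of 0.524, so the next tooth is not yet bearing on the pawl.
- **Pawl:** in the side picture it sits at the same pixels as its fully-down start.
- **Surroundings:** the area around the cup and jar, with the part of the brush in the side view, showed no change from the first picture. The fingertips ended about 0.35 m above the table, touching nothing. Contact forces in the readings were about 5 N at most.

No check failed. The final top view was partly hidden by the arm, so the last readings rest on the side camera.

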